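Bed two turned wooden balls in the moulded packing insert

ROBOT

A 7-joint arm with a two-finger parallel gripper is mounted at the origin on the work surface; the furniture and walls round the work are solid. World frame = base frame: x ahead of the robot, y to its left, z up, the work surface at z = 0. Lengths are in m, angles in rad, forces in N, time in s.
With the tool pointing down it reaches from about 0.4 to 0.85 m from the base axis. Payload 10.4 kg.
Tool frame: the origin (TCP) lies midway between the tips of the shut fingers; the grasp point (between the pads) lies 19 mm behind it; z points along the fingers, y is the line along which they close (so a half turn about z gives the same grasp; the last joint's range is limited). The gripper opens to 87 mm and grips with 3 to 60 N. Pads are 19 mm wide; open, the fingers measure 117 mm over their backs; the gripper's body (75 mm by 190 mm) begins 51 mm behind the grasp point.
Start: joints at [-1.131, 0.332, -0.065, 1.46, 0.022, 1.35, -0.088], TCP at [0.279, 0.559, 0.223] pointing down, gripper open.
Joint ranges: [-2.6, 2.6], [-0.5, 2.12], [-1.47, 1.34], [0.16, 2.42], [-1.27, 4.41], [0.06, 2.06], [-2.6, 2.6]. Speed limits (rad/s): [2.22, 2.22, 2.79, 2.79, 3.14, 3.14, 3.14].

INTERFACE

Orientations are given as a unit quaternion [x, y, z, w].
In Python, from bench import r gives the robot as it stands.
- The arm moves only by the tool carry_out, never from a script. Its argument "steps" is a list that holds one entry, the list of rows, each a list of 6 numbers: the shift along the tool's x, y, z in cm, then the turn, a rotation vector about the tool's x, y, z in rad. In form: [[[dx, dy, dz, wx, wy, wz], ...]]. A call has 1 to 20 rows; each row is the pose to reach, as a shift and turn from the pose commanded when the call began, along the tool's axes at that moment; what a row does not reach only later rows make up. A row lasts 1/12 s, in which the tool goes at most 41.7 mm and 7.16 degrees, less where a joint would pass 70% of its speed; a pose out of reach is approached as far as the arm can. A call with a gripper value outside its range is refused whole. "hand" is the closure, from -1 (fully open) to 1 (shut), set as the call begins (left out, the last holds). The fingers move at their own pace and stop on an object; "squeeze" is the grip in N (left out, the last holds). Time passes only in rows, so rows that repeat a pose let the fingers close. It gives the time, the measured TCP pose, the force, the opening and the grip force at its end, in the units of the state.
- r.read_state(): the state, without advancing time (a new reading comes with each control period).
- r.camera(name): name is "scene" or "top" or "wrist"; returns the picture (420x560x3 uint8, red, green, blue); there is no depth.
- r.camera_params(name): a dict with "fx", "fy", "cx", "cy" (pixels), "view" (4x4, takes a point from world to camera coordinates). Camera axes: x right, y up, looking along -z (the intrinsics and any distortion apply to the point x, -y, -z); pixel columns grow to the right and rows downward; lengths in m; the calibration is good to about 2 mm. A picture is of the moment at which its call begins: read the wrist's pose just before it. camera_params takes no time and is no camera call; for the wrist camera it gives the pose at the moment of the call.
- r.close_job(): hands the job in; it is judged then, once.
The state is a dict: "time": time; "joint_positions": joint angles; "joint_vel": joint speeds; "joint_torque": joint torques, N m; "ee_pos": TCP position; "eef_rot": TCP orientation; "ft_force": force on the tool from outside, world axes, zero at the start; "torque": the same for the moment, N m; "width": finger opening in m; "grip_force": force on a finger pad.
Only numpy, scipy, OpenCV 4.12 (cv2) and the standard library are available. Lean on these libraries where they do the work, as an engineer would, in place of code of your own. Each camera call takes 0.05 s, during which the arm holds its last target. There are 200 camera calls.

TASK

Two turned wooden balls, one large and one small, lie loose on the packing bench and could roll off. Set each ball into the dimple of its own size in the moulded insert, so that it lies still there and no longer rolls. Put them in with care: do not drop them.

Things in the scene. Friction and masses are not known exactly. Their poses are not given: they have to be found in the camera images.
- large_ball_center (a point): centre of the large plain wooden ball, diameter 60 mm, about 75 g; it lies loose on the bench (centre 30 mm above it) and rolls when pushed. Its axes mean nothing.
- small_ball_center (a point): centre of the small plain wooden ball, diameter 42 mm, about 30 g; it lies loose on the bench (centre 21 mm above it) and rolls when pushed. Its axes mean nothing.
- large_dimple (a point): lowest point (14 mm above the bench) of the larger of 2 dimples in the grey-brown moulded insert, a flat plate 204x92x6 mm (edge beads to 8 mm) fixed to the bench at any yaw. Bowl of the large ball's curvature, 9 mm deep, mouth 43 mm, in a raised cup (rim 23 mm above bench, 48 mm across, foot 62 mm). Ball home: its centre 30 mm above this point. z up; x along the plate, away from the small dimple.
- small_dimple (a point): lowest point (14 mm above the bench) of the smaller dimple of the same insert, 110 mm from the large one along the plate. A bowl of the small ball's curvature, 6 mm deep, mouth 30 mm, in a raised cup (rim 20 mm above bench, 35 mm across, foot 50 mm). Ball home: its centre 21 mm above this point. z up; x along the plate, towards the large dimple.
Mind the look-alikes: they are no part of the job. What is shaped like the part that bears small_ball_center but blue or turquoise is not meant.

How it is judged:
By the outcome, as a careful person would: the job done as asked, in the order asked, and still so for the second after the job is handed in, with the robot touching nothing.
It also fails if it takes over 61 s, if anything falls off the work surface, if the arm or the gripper's body presses on something with over 40 N, if the wrist force passes 120 N, or if a joint passes its speed limit or range.

## Working session

There is one attempt and no reset: what is moved stays moved. The work goes in short steps, Python scripts to look and compute and a tool call to move; the robot and the scene stay as the last step left them, time stands still between calls to the robot, and variables do not carry over. Pictures are saved under pics/ and viewed, at most 13 in all, crops included, and the job is handed in when it is done.

Besides the shell and the picture viewer there is one more tool, called after "Emit:" in YAML: its name, and indented under it one key for each argument. carry_out: Moves the arm, as the interface text tells. Its arguments: {"type":"object","properties":{"steps":{"type":"array","items":{"type":"array","items":{"type":"array","items":{"type":"number"}}}},"hand":{"type":"number"},"squeeze":{"type":"number"}},"required":["steps"]}

```bash
ls; mkdir -p pics; python3 - <<'E'
from bench import r
import cv2,json
s=r.read_state();print({k:s[k] for k in('time','ee_pos','eef_rot','width')})
a=r.camera('top');b=r.camera('scene')
for n,i in(('top0',a),('scene0',b)):cv2.imwrite(f'pics/{n}.png',i[:,:,::-1])
for n in('top','scene','wrist'):print(n,r.camera_params(n))
E
```

```text
pics
{'time': 0.0, 'ee_pos': array([0.27887945, 0.55888538, 0.22175823]), 'eef_rot': array([ 2.29338306e-01,  9.73346506e-01, -7.10865990e-04, -1.22750852e-04]), 'width': 0.0869812826348503}
top {'fx': 540.8205023455323, 'fy': 540.8205023455323, 'cx': 275.4363811111634, 'cy': 211.6591974581639, 'view': array([[-0.00714148, -0.99982254,  0.01743262,  0.13876299],
       [ 0.98663913, -0.00420762,  0.16286657, -0.50946736],
       [-0.16276432,  0.01836281,  0.98649409, -1.02078383],
       [ 0.        ,  0.        ,  0.        ,  1.        ]])}
scene {'fx': 488.2825188625504, 'fy': 488.2825188625504, 'cx': 292.15051450541284, 'cy': 212.89950467830081, 'view': array([[ 0.86968331, -0.49339547, -0.01455499, -0.39017814],
       [ 0.37375452,  0.63896466,  0.67233305, -0.31661984],
       [-0.32242595, -0.59015682,  0.74010569, -0.63098278],
       [ 0.        ,  0.        ,  0.        ,  1.        ]])}
wrist {'fx': 343.33960729160486, 'fy': 343.33960729160486, 'cx': 277.9628401304208, 'cy': 209.98857690068579, 'view': array([[ 0.44658057,  0.89474176, -0.00172801, -0.6239742 ],
       [-0.86212162,  0.42978097, -0.26839268,  0.03326863],
       [-0.23939947,  0.12134871,  0.96330804, -0.39135582],
       [ 0.        ,  0.        ,  0.        ,  1.        ]])}
```

View pics/top0.png

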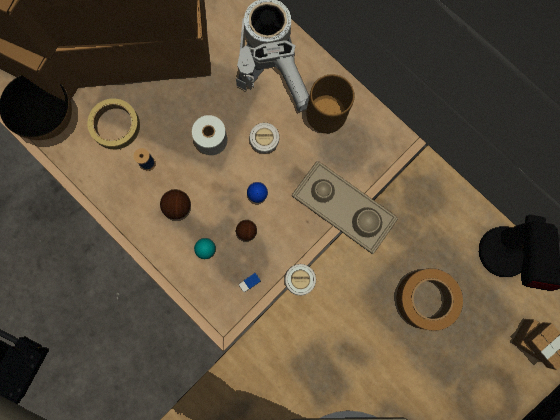

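View pics/scene0.png

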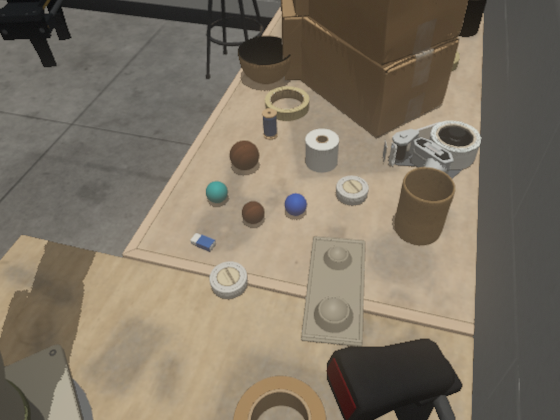

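Top view: large brown ball at (175,204), small brown ball at (246,230), and the insert with its small cup at (322,189) and large cup at (368,221). Things that could be taken for the small ball: blue ball (257,192), turquoise ball (205,248), dark spool (145,160). By the description I choose brown (246,230) as small and (175,204) as large. In the scene view they are at (253,212) and (244,155).

```bash
cat > h.py <<'E'
import numpy as np,cv2
from bench import r
def ray(P,u,v):
    V=P['view'];R=V[:3,:3];d=R.T@np.array([(u-P['cx'])/P['fx'],-(v-P['cy'])/P['fy'],-1.]);return -R.T@V[:3,3],d/np.linalg.norm(d)
def onz(P,u,v,z):
    c,d=ray(P,u,v);return c+d*(z-c[2])/d[2]
def proj(P,p):
    q=P['view'][:3,:3]@np.array(p)+P['view'][:3,3];return np.array([P['cx']-P['fx']*q[0]/q[2],P['cy']+P['fy']*q[1]/q[2]])
def two(a,b):
    (c,d),(e,f)=a,b;t=np.linalg.lstsq(np.c_[d,-f],e-c,rcond=None)[0];p,q=c+t[0]*d,e+t[1]*f;return (p+q)/2,np.linalg.norm(p-q)
def ball(img,u,v,rad=30):
    # dark red-brown blob near (u,v): hue-based mask, min enclosing circle of the contour
    hsv=cv2.cvtColor(img,cv2.COLOR_RGB2HSV).astype(int)
    m=(((hsv[...,0]<12)|(hsv[...,0]>170))&(hsv[...,1]>90)&(hsv[...,2]<130)).astype(np.uint8)
    k=np.zeros_like(m);cv2.circle(k,(int(u),int(v)),rad,1,-1);m=cv2.morphologyEx(m*k,cv2.MORPH_OPEN,np.ones((3,3)))
    c=max(cv2.findContours(m,0,1)[0],key=cv2.contourArea);e=cv2.fitEllipse(c) if len(c)>5 else None
    return cv2.minEnclosingCircle(c),e,cv2.contourArea(c)
E
python3 - <<'E'
from h import *
I={n:cv2.imread(f'pics/{n}0.png')[:,:,::-1].copy() for n in('top','scene')};P={n:r.camera_params(n) for n in I}
print('origin',proj(P['top'],[0,0,0]))
for nm,z,ps in(('L',.03,dict(top=(175,204),scene=(244,155))),('S',.021,dict(top=(246,230),scene=(253,212)))):
    R={}
    for n in I:
        (c,rr),e,A=ball(I[n],*ps[n],24);R[n]=ray(P[n],*c);print(nm,n,c,rr,e,A,onz(P[n],*c,z))
    print(two(R['top'],R['scene']))
# rough cups
for nm,a,b,z in(('sd',(322,187),(338,252),.02),('ld',(368,220),(334,306),.023)):
    print(nm,onz(P['top'],*a,z),onz(P['scene'],*b,z),two(ray(P['top'],*a),ray(P['scene'],*b)))
c=I['top'][150:265,150:410];cv2.imwrite('pics/c0.png',cv2.resize(c,None,fx=3,fy=3,interpolation=2)[:,:,::-1])
E
```

```text
origin [348.95426729 481.57961393]
L top (176.0, 199.5) 6.265082359313965 ((175.9663543701172, 199.1834259033203), (9.293732643127441, 11.09204387664795), 31.363922119140625) 61.5 [0.53727322 0.3327054  0.03      ]Traceback (most recent call last):
  File "<stdin>", line 7, in <module>
  File "h.py", line 16, in ball
    c=max(cv2.findContours(m,0,1)[0],key=cv2.contourArea);e=cv2.fitEllipse(c) if len(c)>5 else None
ValueError: max() iterable argument is empty
```

```bash
python3 - <<'E'
import re
s=open('h.py').read()
i=s.index('    hsv=');j=s.index('    k=np')
s=s[:i]+"    f=img.astype(int);m=((f[...,0]<115)&(f[...,2]<60)&(f[...,0]>=f[...,2])).astype(np.uint8)\n"+s[j:]
open('h.py','w').write(s)
E
cat > loc.py <<'E'
from h import *
I={n:cv2.imread(f'pics/{n}0.png')[:,:,::-1].copy() for n in('top','scene')};P={n:r.camera_params(n) for n in I}
for n,u,v in(('top',175,204),('top',190,225),('top',246,230),('scene',244,155),('scene',253,212)):print(I[n][v,u],end=' ')
for nm,z,ps in(('L',.03,dict(top=(175,204),scene=(244,155))),('S',.021,dict(top=(246,230),scene=(253,212)))):
    R={}
    for n in I:
        (c,rr),e,A=ball(I[n],*ps[n],24);R[n]=ray(P[n],*e[0]);print(nm,n,c,rr,e,A,onz(P[n],*e[0],z))
    print(two(R['top'],R['scene']))
for nm,a,b,z in(('sd',(322,187),(338,252),.02),('ld',(368,220),(334,306),.023)):
    print(nm,onz(P['top'],*a,z),onz(P['scene'],*b,z),two(ray(P['top'],*a),ray(P['scene'],*b)))
c=I['top'][150:265,150:410];cv2.imwrite('pics/c0.png',cv2.resize(c,None,fx=3,fy=3,interpolation=2)[:,:,::-1])
E
python3 loc.py
```

```text
[58 29 13] [112  94  72] [50 21  6] [102  76  58] [105  79  60] L top (175.25494384765625, 204.57115173339844) 16.142122268676758 ((175.1934356689453, 204.57550048828125), (29.8564510345459, 31.54265594482422), 148.93907165527344) 737.5 [0.52705482 0.33406525 0.03      ]
L scene (243.75, 155.375) 14.429346084594727 ((243.77467346191406, 156.8391876220703), (24.59550666809082, 28.255512237548828), 95.16714477539062) 484.0 [0.52610445 0.33120344 0.03      ]
(array([0.52753893, 0.33462451, 0.02681379]), np.float64(0.00017730396447171164))
S top (245.8333282470703, 230.25) 11.117218971252441 ((245.9247283935547, 230.29229736328125), (20.542278289794922, 21.74270248413086), 22.892032623291016) 349.5 [0.47622446 0.19436955 0.021     ]
S scene (252.4386444091797, 212.75767517089844) 10.796870231628418 ((252.18682861328125, 214.7560272216797), (16.202062606811523, 20.814071655273438), 101.24615478515625) 187.5 [0.47430459 0.1907428  0.021     ]
(array([0.47636864, 0.19465717, 0.01629603]), np.float64(0.0009568181125213467))
sd [0.56370752 0.04106968 0.02      ] [0.56199177 0.04265934 0.02      ] (array([0.56239709, 0.04158849, 0.02141734]), np.float64(0.002092205288090201))
ld [ 0.49548383 -0.04916879  0.023     ] [ 0.49813623 -0.04352913  0.023     ] (array([ 0.49456192, -0.04764922,  0.0315665 ]), np.float64(0.0007279836045388601))
```

View pics/c0.png

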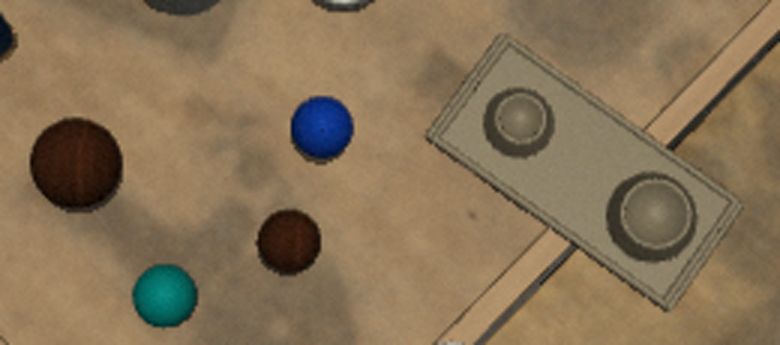

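The crop confirms two plain brown balls, with blue and turquoise ones as the look-alikes. The cup rims are at about (324,189) and (369,221) in top pixels. I'll hover over the small ball first.

Emit:
carry_out:
  steps:
    - [[-4,-3,0.5,0,0,0],[-8,-6,1,0,0,0],[-11,-8,1.5,0,0,0],[-14,-10,2,0,0,0],[-17,-12,2.5,0,0,0],[-20,-14,3,0,0,0],[-23,-16,3.5,0,0,0],[-26,-18,4,0,0,0],[-29,-20.5,4,0,0,0],[-32,-22.5,4,0,0,0],[-34,-23.9,4,0,0,0],[-34,-23.9,4,0,0,0],[-34,-23.9,4,0,0,0],[-34,-23.9,4,0,0,0]]
  hand: -1
  squeeze: 10

```text
time: 1.27
ee_pos: [0.4761, 0.1944, 0.1823]
eef_rot: [0.229, 0.973, 0.0, -0.0]
ft_force: [-0.3, -0.5, 0.0]
width: 0.0874
grip_force: 0.0
```

```bash
python3 - <<'E'
from h import *
s=r.read_state();print(s['time'],s['ee_pos'],s['eef_rot'],s['ft_force']);P=r.camera_params('wrist');a=r.camera('wrist')
cv2.imwrite('pics/w1.png',a[:,:,::-1]);np.save('w1.npy',P['view'])
for p in([.4762,.194,.021],[.527,.334,.03],[.563,.041,.02],[.495,-.048,.023]):print(proj(P,p))
E
```

```text
1.2667 [0.47605151 0.19440015 0.18230146] [ 2.29020656e-01  9.73421510e-01  4.82095576e-05 -3.18683091e-04] [-0.26665751 -0.51005932  0.0430557 ]
[278.05980138 193.04637069]
[437.40450011 177.34760858]
[187.43152705 324.31768497]
[ 81.47698453 308.47804019]
```

View pics/w1.png

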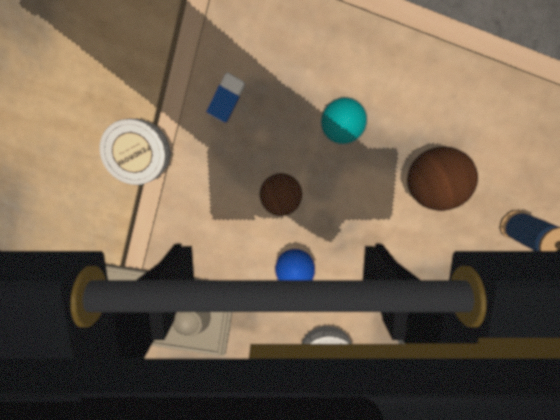

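Wrist view: small brown ball at (281,194), large at (442,178), blue at (295,267), turquoise at (344,120). This agrees with the top view to about 3 px; I'll refine it.

```bash
python3 - <<'E'
from h import *
P=r.camera_params('wrist');P['view']=np.load('w1.npy');I=cv2.imread('pics/w1.png')[:,:,::-1].copy()
T=r.camera_params('top')
for nm,u,v,z,rd,tp in(('S',281,194,.021,27,(245.9,230.3)),('L',442,178,.03,45,(175.2,204.6))):
    g=I.astype(int)
    (c,rr),e,A=ball(I,u,v,rd);print(nm,c,rr,e,A,onz(P,*e[0],z),onz(P,*c,z),two(ray(P,*e[0]),ray(T,*tp)))
print(I[194,281],I[194,310],I[178,442])
print('camera',-P['view'][:3,:3].T@P['view'][:3,3])
S=r.camera_params('scene')
print('mug base',onz(S,420,236,0),'mug rim',onz(T,330,97,.1))
E
```

```text
S (280.7364501953125, 193.7397003173828) 22.302112579345703 ((280.4586486816406, 193.8367462158203), (42.85964584350586, 43.20456314086914), 137.83839416503906) 1452.0 [0.47793628 0.19572894 0.021     ] [0.47796995 0.19601233 0.021     ] (array([0.47739071, 0.19502654, 0.01908185]), np.float64(0.0021336882549858145))
L (441.1428527832031, 178.0) 35.369869232177734 ((441.297607421875, 177.65306091308594), (62.62433624267578, 69.79907989501953), 86.41136169433594) 3430.0 [0.52888458 0.33713964 0.03      ] [0.52913078 0.33690274 0.03      ] (array([0.52433184, 0.33220656, 0.04305209]), np.float64(0.000984823982969758))
[53 37 24] [95 82 68] [97 57 34]
camera [0.41079446 0.22667356 0.34536504]
mug base [0.71698753 0.01177725 0.        ] mug rim [0.72331578 0.03049022 0.1       ]
```

Emit:
carry_out:
  steps:
    - [[0,0.1,3,0,0,0],[-0.1,0.1,6,0,0,0],[-0.1,0.1,9,0,0,0],[-0.1,0.1,12,0,0,0],[-0.1,0.1,14.5,0,0,0],[-0.1,0.1,16,0,0,0],[-0.1,0.1,17,0,0,0],[-0.1,0.1,17.6,0,0,0],[-0.1,0.1,17.6,0,0,0],[-0.1,0.1,17.6,0,0,0]]

```text
time: 2.15
ee_pos: [0.4782, 0.1947, 0.0072]
eef_rot: [0.229, 0.973, 0.0, 0.0]
ft_force: [0.1, -0.1, 0.5]
width: 0.0872
grip_force: 0.0
```

Emit:
carry_out:
  steps:
    - [[0,0,0,0,0,0],[0,0,0,0,0,0],[0,0,0,0,0,0],[0,0,0,0,0,0],[0,0,0,0,0,0],[0,0,0,0,0,0],[0,0,0,0,0,0],[0,0,0,0,0,0],[0,0,0,0,0,0],[0,0,0,0,0,0]]
  hand: 1
  squeeze: 10

```text
time: 2.98
ee_pos: [0.4779, 0.1941, 0.0065]
eef_rot: [0.229, 0.973, 0.0, 0.0]
ft_force: [-0.0, 0.3, -0.1]
width: 0.0411
grip_force: 10.0
```

Emit:
carry_out:
  steps:
    - [[0,0,-1,0,0,0],[0,0,-3,0,0,0],[0,0,-6,0,0,0],[0,0,-9,0,0,0],[-1,-0.7,-12,0,0,0],[-3,-2,-14,0,0,0],[-5.5,-3.7,-16,0,0,0],[-8,-5.4,-17.5,0,0,0],[-11,-7.4,-18,0,0,0],[-14,-9.5,-18,0,0,0],[-17,-11.5,-18,0,0,0],[-19.5,-13.2,-18,0,0,0],[-21.5,-14.5,-18,0,0,0],[-22.2,-15,-18,0,0,0],[-22.2,-15,-18,0,0,0],[-22.2,-15,-18,0,0,0],[-22.2,-15,-18,0,0,0]]

```text
time: 4.4
ee_pos: [0.6092, -0.0374, 0.1867]
eef_rot: [0.228, 0.974, 0.0, -0.0]
ft_force: [0.5, 0.4, 0.0]
width: 0.0411
grip_force: 10.0
```

```bash
python3 - <<'E'
from h import *
s=r.read_state();print(s['time'],s['ee_pos'],s['eef_rot'],s['width'],s['grip_force']);P=r.camera_params('wrist');a=r.camera('wrist')
cv2.imwrite('pics/w2.png',a[:,:,::-1]);np.save('w2.npy',P['view'])
for p in([.4762,.194,.021],[.527,.334,.03],[.563,.041,.02],[.495,-.048,.023]):print(proj(P,p))
E
```

```text
4.4 [ 0.60915872 -0.03735643  0.1866952 ] [ 2.28400164e-01  9.73567178e-01  4.99282114e-04 -2.56466876e-04] 0.041054039245008375 10.000126361846924
[461.83377192 -77.43588986]
[ 663.59889172 -109.65707987]
[332.00329117 110.76513382]
[211.02110119  86.02202226]
```

View pics/w2.png

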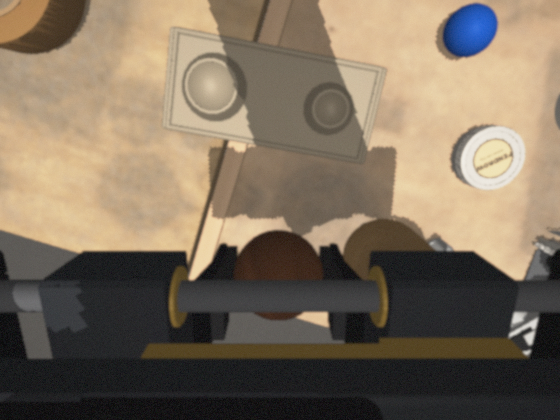

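Wrist view: insert with the large rim near (210,84) and small rim near (331,106), and the held ball between the pads at (279,274). Next I'll fit the circles.

```bash
cat > dim.py <<'E'
from h import *
W=r.camera_params('wrist');W['view']=np.load('w2.npy');T=r.camera_params('top');S=r.camera_params('scene')
def circ(I,u,v,r0,r1,k=6):
    h=26 if r1>14 else 18;h=int(r1+10);x,y=int(u)-h,int(v)-h
    g=cv2.cvtColor(I,cv2.COLOR_RGB2GRAY)[y:y+2*h,x:x+2*h];g=cv2.createCLAHE(3,(2,2)).apply(g);g=cv2.GaussianBlur(cv2.resize(g,None,fx=k,fy=k,interpolation=cv2.INTER_CUBIC),(0,0),3)
    c=cv2.HoughCircles(g,cv2.HOUGH_GRADIENT_ALT,1.5,20,param1=80,param2=.5,minRadius=int(r0*k),maxRadius=int(r1*k))
    return [] if c is None else [((a+.5)/k-.5+x,(b+.5)/k-.5+y,q/k) for a,b,q in c.reshape(-1,c.shape[-1])[:4,:3]]
w=cv2.imread('pics/w2.png')[:,:,::-1].copy();t=cv2.imread('pics/top0.png')[:,:,::-1].copy()
for nm,z,a,b,R in(('L',.023,(210,84),(369,221),.024),('S',.02,(331,106),(324,189),.0175)):
    for n,I,P,c in(('w',w,W,a),('t',t,T,b)):
        C=-P['view'][:3,:3].T@P['view'][:3,3];pr=P['fx']*R/(np.linalg.norm(onz(P,*c,z)-C))
        for q in circ(I,*c,pr*.75,pr*1.2):print(nm,n,np.round(q,1),'exp r',round(pr,1),np.round(onz(P,*q[:2],z),4))
# plate outline
for n,cs in(('w',[(176,28),(386,68),(362,161),(164,128)]),):
    p=np.array([onz(W,*c,.008) for c in cs]);print(p.round(4),np.linalg.norm(p-np.roll(p,-1,0),axis=1),p.mean(0))
# held ball: blob circle
f=w.astype(int);m=((f[...,0]-f[...,2]>22)&(f[...,0]<125)).astype(np.uint8);m[:230]=0;m[283:]=0;m[:,:228]=0;m[:,330:]=0
c=max(cv2.findContours(m,0,1)[0],key=cv2.contourArea);print(cv2.boundingRect(c),cv2.minEnclosingCircle(c))
P=W;tc=np.array([.6092,-.0374,.1867]);
for dz in(.0155,):
    q=tc+[0,0,dz];C=-P['view'][:3,:3].T@P['view'][:3,3];print('exp ball px',proj(P,q),'r',P['fx']*.021/np.linalg.norm(q-C),'onz',onz(P,279,274,q[2]))
E
python3 dim.py
```

```text
L w [210.3  85.1  26.4] exp r 24.7 [ 0.494  -0.0482  0.023 ]
L t [368.1 220.3  11.8] exp r 11.8 [ 0.4948 -0.0493  0.023 ]
L t [368.1 220.3  10.2] exp r 11.8 [ 0.4948 -0.0493  0.023 ]
S t [324.1 189.3   7.9] exp r 8.6 [0.5589 0.037  0.02  ]
S t [324.1 189.3   9.5] exp r 8.6 [0.5589 0.037  0.02  ]
[[ 0.4357 -0.054   0.008 ]
 [ 0.5511  0.103   0.008 ]
 [ 0.6208  0.0499  0.008 ]
 [ 0.506  -0.1096  0.008 ]] [0.19483554 0.08762759 0.19652183 0.08958595] [ 0.52841573 -0.00267961  0.008     ]
(234, 230, 89, 50) ((278.13568115234375, 263.5594787597656), 45.59444808959961)
exp ball px [278.55145273 275.14491802] r 43.81597802116163 onz [ 0.60876531 -0.03694878  0.2022    ]
```

```bash
cat >> dim.py <<'E'
print('----')
for p in((331,106),(331,107),(328,105)):print(onz(W,*p,.02))
k=8;c=w[60:150,290:375];g=cv2.resize(c,None,fx=k,fy=k,interpolation=cv2.INTER_CUBIC)
g=np.clip(g.astype(float)*2.2,0,255).astype(np.uint8)
cl=cv2.resize(np.clip(w[40:130,165:255].astype(float)*1.2,0,255).astype(np.uint8),None,fx=6,fy=6)
o=np.zeros((600,800,3),np.uint8);g=cv2.resize(g,None,fx=.5,fy=.5);o[:g.shape[0],:g.shape[1]]=g;cl=cv2.resize(cl,None,fx=4/6,fy=4/6);o[:cl.shape[0],400:400+cl.shape[1]]=cl[:,:400]
cv2.imwrite('pics/c2.png',o[:370,:,::-1])
E
python3 dim.py | sed -n '/----/,$p'
```

```text
----
[0.55874061 0.04188761 0.02      ]
[0.55954577 0.04152834 0.02      ]
[0.55671034 0.03977753 0.02      ]
```

View pics/c2.png

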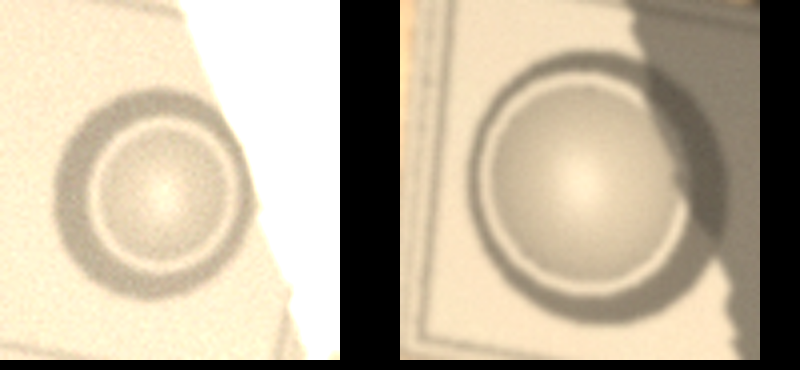

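Emit:
carry_out:
  steps:
    - [[2,1.2,1,0,0,0],[4,2.4,3,0,0,0],[6,3.6,6,0,0,0],[7.5,4.5,9,0,0,0],[7.9,4.8,11.5,0,0,0],[7.9,4.8,13.5,0,0,0],[7.9,4.8,14.8,0,0,0],[7.9,4.8,15.5,0,0,0],[7.9,4.8,15.5,0,0,0],[7.9,4.8,15.5,0,0,0],[7.9,4.8,15.5,0,0,0]]

```text
time: 5.37
ee_pos: [0.561, 0.0394, 0.0327]
eef_rot: [0.229, 0.973, 0.0, 0.001]
ft_force: [0.0, 0.2, 0.4]
width: 0.0412
grip_force: 10.0
```

```bash
python3 - <<'E'
from h import *
s=r.read_state();print(s['time'],s['ee_pos'],s['ft_force'])
a=r.camera('scene');P=r.camera_params('scene')
print(proj(P,[.5601,.0401,.046]),proj(P,[.5601,.0401,.02]))
b=r.camera('top');Q=r.camera_params('top')
o=np.hstack([cv2.resize(a[195:295,280:395],None,fx=3.4,fy=3.4),cv2.resize(b[140:240,270:385],None,fx=3.4,fy=3.4)])
cv2.imwrite('pics/p1.png',o[:,:,::-1]);print(o.shape)
E
```

```text
5.3667 [0.56103767 0.03936233 0.03273947] [0.02490577 0.19784701 0.41350372]
[338.75880749 243.81665437] [337.89086607 253.49512084]
(340, 782, 3)
```

View pics/p1.png

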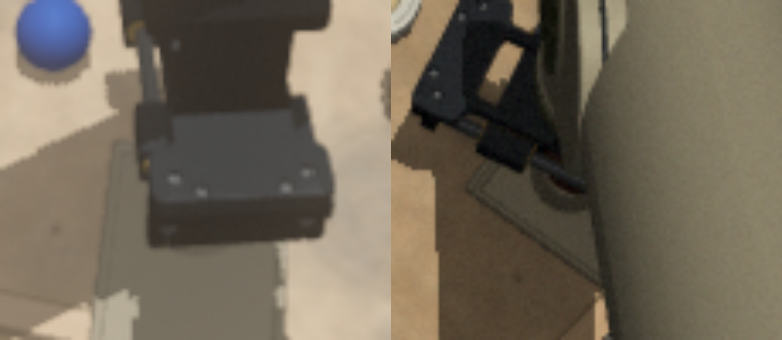

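Both fixed views are blocked by the hand, so I'll lower by force.

Emit:
carry_out:
  steps:
    - [[-0.05,0.05,0.3,0,0,0],[-0.05,0.05,0.5,0,0,0],[-0.05,0.05,0.7,0,0,0],[-0.05,0.05,0.85,0,0,0],[-0.05,0.05,0.9,0,0,0],[-0.05,0.05,0.9,0,0,0],[-0.05,0.05,0.9,0,0,0]]

```text
time: 6.05
ee_pos: [0.561, 0.0392, 0.0225]
eef_rot: [0.229, 0.973, -0.0, -0.0]
ft_force: [0.1, 1.0, 0.5]
width: 0.0411
grip_force: 10.0
```

Emit:
carry_out:
  steps:
    - [[0,0,0.05,0,0,0],[0,0,0.1,0,0,0],[0,0,0.1,0,0,0],[0,0,0.1,0,0,0]]

```text
time: 6.38
ee_pos: [0.561, 0.0392, 0.0215]
eef_rot: [0.229, 0.973, 0.0, -0.0]
ft_force: [-0.2, 0.6, -0.5]
width: 0.0416
grip_force: 10.0
```

Emit:
carry_out:
  steps:
    - [[0,0,0.05,0,0,0],[0,0,0.1,0,0,0],[0,0,0.1,0,0,0],[0,0,0.1,0,0,0]]

```text
time: 6.72
ee_pos: [0.5612, 0.0394, 0.021]
eef_rot: [0.229, 0.973, 0.0, 0.0]
ft_force: [-1.8, -0.1, 4.0]
width: 0.0413
grip_force: 10.0
```

Emit:
carry_out:
  steps:
    - [[0.05,-0.02,0,0,0,0],[0.1,-0.04,0,0,0,0],[0.1,-0.04,0.03,0,0,0],[0.1,-0.04,0.03,0,0,0]]

```text
time: 7.05
ee_pos: [0.5608, 0.0395, 0.0209]
eef_rot: [0.229, 0.973, 0.0, 0.001]
ft_force: [0.6, 1.6, 6.6]
width: 0.0411
grip_force: 10.0
```

Emit:
carry_out:
  steps:
    - [[0,0,0,0,0,0],[0,0,0,0,0,0],[0,0,0,0,0,0],[0,0,0,0,0,0],[0,0,0,0,0,0],[0,0,0,0,0,0]]
  hand: -0.4

```text
time: 7.55
ee_pos: [0.5597, 0.0392, 0.02]
eef_rot: [0.229, 0.973, -0.0, -0.0]
ft_force: [0.5, -0.1, 0.4]
width: 0.0604
grip_force: 0.0
```

Emit:
carry_out:
  steps:
    - [[0,0,-0.5,0,0,0],[0,0,-1.5,0,0,0],[0,0,-3,0,0,0],[0,0,-5,0,0,0],[0,0,-8,0,0,0],[0,0,-11,0,0,0],[0,0,-14,0,0,0],[-2,0,-16,0,0,0],[-5,0,-16.5,0,0,0],[-8,0,-16.5,0,0,0],[-8,0,-16.5,0,0,0],[-8,0,-16.5,0,0,0],[-8,0,-16.5,0,0,0]]

```text
time: 8.63
ee_pos: [0.6311, 0.0037, 0.1855]
eef_rot: [0.229, 0.973, 0.0, -0.0]
ft_force: [0.1, 1.3, -0.6]
width: 0.061
grip_force: 0.0
```

```bash
python3 - <<'E'
from h import *
s=r.read_state();print(s['time'],s['ee_pos'],s['eef_rot'],s['width']);P=r.camera_params('wrist');a=r.camera('wrist')
cv2.imwrite('pics/w3.png',a[:,:,::-1]);np.save('w3.npy',P['view'])
print(proj(P,[.5603,.0398,.035]),proj(P,[.4945,-.0488,.023]))
E
```

```text
8.6333 [0.63110945 0.0037096  0.18553388] [ 2.29411844e-01  9.73329425e-01  4.85394765e-05 -1.83325911e-04] 0.06101021271413571
[279.10986773 106.61170169] [157.47271511  84.36914235]
```

View pics/w3.png

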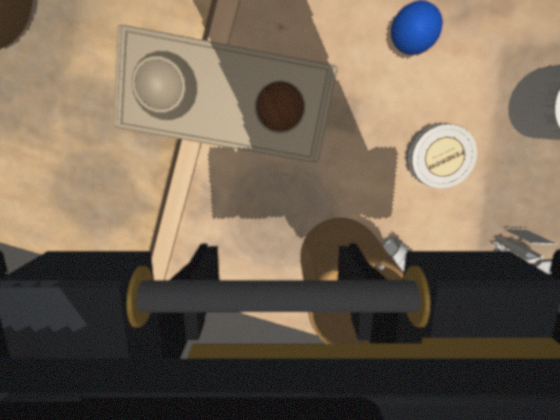

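The small ball sits at (280,106), where it should be when home (279,107). The large rim is at (159,84). Next I'll hover over the large ball.

Emit:
carry_out:
  steps:
    - [[2,2,0,0,0,0],[4.5,4.7,0,0,0,0],[7,7.3,0,0,0,0],[9.5,9.9,0,0,0,0],[12,12.5,0,0,0,0],[14.5,15.1,0,0,0,0],[17,17.7,0,0,0,0],[19.5,20.3,0,0,0,0],[22,23,0,0,0,0],[23.5,24.5,0,0,0,0],[24.1,25.1,0,0,0,0],[24.1,25.1,0,0,0,0],[24.1,25.1,0,0,0,0],[24.1,25.1,0,0,0,0]]
  hand: -1

```text
time: 9.85
ee_pos: [0.5287, 0.3336, 0.1856]
eef_rot: [0.23, 0.973, -0.0, 0.0]
ft_force: [-0.2, -0.4, -0.3]
width: 0.0869
grip_force: 0.0
```

```bash
python3 - <<'E'
from h import *
s=r.read_state();print(s['time'],s['ee_pos'],s['eef_rot'],s['width']);P=r.camera_params('wrist');a=r.camera('wrist')
cv2.imwrite('pics/w4.png',a[:,:,::-1])
u,v=proj(P,[.528,.3357,.03]);print(u,v)
(c,rr),e,A=ball(a,u,v,42);C=-P['view'][:3,:3].T@P['view'][:3,3]
print(c,rr,e,A,'exp r',P['fx']*.03/np.linalg.norm(C-[.528,.3357,.03]),onz(P,*c,.03),onz(P,*e[0],.03))
x,y=int(u),int(v);cv2.imwrite('pics/c4.png',cv2.resize(a[y-90:y+90,x-120:x+120],None,fx=2,fy=2)[:,:,::-1]);print(x-120,y-90)
E
```

```text
9.85 [0.52871749 0.33364558 0.18558414] [ 2.30467283e-01  9.73079975e-01 -2.31892520e-04  3.73469405e-04] 0.08693213971077102
279.987778608735 192.1589106286439
(280.2053527832031, 192.6919708251953) 32.452178955078125 ((280.8413391113281, 192.21067810058594), (61.8493537902832, 63.005287170410156), 111.64109802246094) 3059.5 exp r 31.5527063746192 [0.52855621 0.33565291 0.03      ] [0.52840854 0.33640187 0.03      ]
159 102
```

View pics/c4.png

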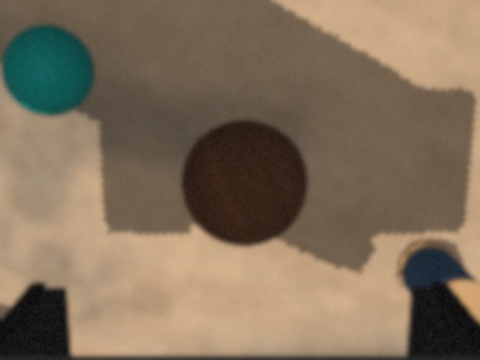

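Large ball at px (280,192), i.e. (0.5285, 0.3358). The spool at crop (430,265) clears the finger.

Emit:
carry_out:
  steps:
    - [[0.1,0.2,3,0,0,0],[0.1,0.2,6,0,0,0],[0.1,0.2,9,0,0,0],[0.1,0.2,11.5,0,0,0],[0.1,0.2,13,0,0,0],[0.1,0.2,14,0,0,0],[0.1,0.2,14.5,0,0,0],[0.1,0.2,14.5,0,0,0]]

```text
time: 10.57
ee_pos: [0.5281, 0.3371, 0.0398]
eef_rot: [0.23, 0.973, -0.0, -0.0]
ft_force: [1.4, -1.3, -0.1]
width: 0.0868
grip_force: 0.0
```

Emit:
carry_out:
  steps:
    - [[0,0,1,0,0,0],[0,0,2,0,0,0],[0,0,2.4,0,0,0],[0,0,2.4,0,0,0],[0,0,2.4,0,0,0]]

```text
time: 10.98
ee_pos: [0.5278, 0.338, 0.0161]
eef_rot: [0.229, 0.973, -0.0, -0.0]
ft_force: [0.3, -0.5, 0.2]
width: 0.0871
grip_force: 0.0
```

Emit:
carry_out:
  steps:
    - [[0,0,0,0,0,0],[0,0,0,0,0,0],[0,0,0,0,0,0],[0,0,0,0,0,0],[0,0,0,0,0,0],[0,0,0,0,0,0],[0,0,0,0,0,0],[0,0,0,0,0,0]]
  hand: 1
  squeeze: 12

```text
time: 11.65
ee_pos: [0.528, 0.338, 0.0164]
eef_rot: [0.229, 0.973, 0.0, 0.0]
ft_force: [-0.8, 0.6, 1.3]
width: 0.0592
grip_force: 12.0
```

Emit:
carry_out:
  steps:
    - [[0,0,-1,0,0,0],[0,0,-3,0,0,0],[0,0,-6,0,0,0],[0,0,-9,0,0,0],[0,0,-12,0,0,0],[-1,-1.5,-15,0,0,0],[-2.5,-4,-16.5,0,0,0],[-4.5,-7,-17,0,0,0],[-6.5,-10,-17,0,0,0],[-8.5,-13,-17,0,0,0],[-10.5,-16,-17,0,0,0],[-12.5,-19,-17,0,0,0],[-14.5,-22,-17,0,0,0],[-16.5,-25,-17,0,0,0],[-18.5,-28,-17,0,0,0],[-20.5,-31,-17,0,0,0],[-22,-34,-17,0,0,0],[-23.2,-36,-17,0,0,0],[-23.2,-36,-17,0,0,0],[-23.2,-36,-17,0,0,0]]

```text
time: 13.32
ee_pos: [0.5746, -0.0893, 0.1868]
eef_rot: [0.231, 0.973, 0.0, 0.0]
ft_force: [0.6, 0.8, -1.0]
width: 0.0593
grip_force: 12.0
```

```bash
python3 - <<'E'
from h import *
s=r.read_state();print(s['time'],s['ee_pos'],s['eef_rot'],s['width'],s['ft_force']);P=r.camera_params('wrist');a=r.camera('wrist')
cv2.imwrite('pics/w5.png',a[:,:,::-1]);np.save('w5.npy',P['view'])
print(proj(P,[.5603,.0398,.035]),proj(P,[.495,-.048,.023]))
q=s['ee_pos']+[0,0,.0137];C=-P['view'][:3,:3].T@P['view'][:3,3];print('exp ball',proj(P,q),P['fx']*.03/np.linalg.norm(q-C))
print(onz(P,277,250,q[2])-onz(P,278,250,q[2]),onz(P,277,250,q[2])-onz(P,277,251,q[2]))
E
```

```text
13.3167 [ 0.57457875 -0.08929501  0.18680965] [2.30842585e-01 9.72991088e-01 4.79964570e-05 2.03814323e-04] 0.05925567091996962 [ 0.60200216  0.83456197 -0.99603176]
[401.43459923 116.79411695] [279.58536554  95.05302213]
exp ball [278.56620399 273.38809471] 61.99163926456269
[-0.00020961 -0.00041681  0.        ] [-0.00044743  0.0002255   0.        ]
```

View pics/w5.png

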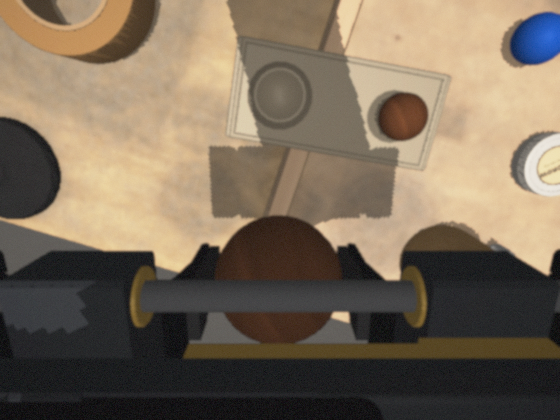

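The large rim is at (280,94) and the small ball is still seated at (403,116). The held ball's centre is near (278,277), about 1.4 mm toward tool -x, so I'll compensate for that.

Emit:
carry_out:
  steps:
    - [[2.5,0,1,0,0,0],[5,0,3,0,0,0],[7.5,0.1,6,0,0,0],[9,0.1,9,0,0,0],[9.1,0.1,11,0,0,0],[9.1,0.1,12.8,0,0,0],[9.1,0.1,14,0,0,0],[9.1,0.1,14.5,0,0,0],[9.1,0.1,14.5,0,0,0],[9.1,0.1,14.5,0,0,0],[9.1,0.1,14.5,0,0,0],[9.1,0.1,14.5,0,0,0]]

```text
time: 14.37
ee_pos: [0.4945, -0.046, 0.0422]
eef_rot: [0.229, 0.973, 0.0, 0.001]
ft_force: [0.4, 0.1, -0.4]
width: 0.0594
grip_force: 12.0
```

Emit:
carry_out:
  steps:
    - [[0.05,-0.15,0.2,0,0,0],[0.05,-0.15,0.4,0,0,0],[0.05,-0.15,0.6,0,0,0],[0.05,-0.15,0.8,0,0,0],[0.05,-0.15,0.9,0,0,0],[0.05,-0.15,0.9,0,0,0],[0.05,-0.15,0.9,0,0,0]]

```text
time: 14.95
ee_pos: [0.4926, -0.0473, 0.0321]
eef_rot: [0.229, 0.973, -0.0, -0.0]
ft_force: [0.2, 1.0, -0.1]
width: 0.0592
grip_force: 12.0
```

Emit:
carry_out:
  steps:
    - [[0,0,0.05,0,0,0],[0,0,0.1,0,0,0],[0,0,0.1,0,0,0],[0,0,0.1,0,0,0]]

```text
time: 15.28
ee_pos: [0.4927, -0.0473, 0.0312]
eef_rot: [0.229, 0.973, 0.0, -0.0]
ft_force: [0.2, -0.4, -0.8]
width: 0.0594
grip_force: 12.0
```

Emit:
carry_out:
  steps:
    - [[0,0,0.05,0,0,0],[0,0,0.1,0,0,0],[0,0,0.1,0,0,0],[0,0,0.1,0,0,0]]

```text
time: 15.62
ee_pos: [0.4931, -0.0474, 0.0306]
eef_rot: [0.229, 0.973, 0.0, 0.0]
ft_force: [-0.2, -0.9, 4.5]
width: 0.0589
grip_force: 12.0
```

Contact is within 0.5 mm of home, so I'll release.

Emit:
carry_out:
  steps:
    - [[0,0,0,0,0,0],[0,0,0,0,0,0],[0,0,0,0,0,0],[0,0,0,0,0,0],[0,0,0,0,0,0],[0,0,0,0,0,0]]
  hand: -0.8

```text
time: 16.12
ee_pos: [0.4926, -0.0473, 0.0301]
eef_rot: [0.229, 0.973, 0.0, -0.0]
ft_force: [0.1, 0.4, 0.4]
width: 0.0776
grip_force: 0.0
```

Emit:
carry_out:
  steps:
    - [[0,0,-0.5,0,0,0],[0,0,-1.5,0,0,0],[0,0,-3,0,0,0],[0,0,-5,0,0,0],[0,0,-8,0,0,0],[0,0,-11,0,0,0],[0,0,-14,0,0,0],[-2,0,-15.5,0,0,0],[-5,0,-16,0,0,0],[-8,0,-16,0,0,0],[-8,0,-16,0,0,0],[-8,0,-16,0,0,0],[-8,0,-16,0,0,0]]

```text
time: 17.2
ee_pos: [0.5638, -0.083, 0.1905]
eef_rot: [0.23, 0.973, -0.0, -0.0]
ft_force: [-0.3, -1.2, 0.2]
width: 0.0784
grip_force: 0.0
```

```bash
python3 - <<'E'
from h import *
s=r.read_state();print(s['time'],s['ee_pos'],s['width'],s['ft_force']);P=r.camera_params('wrist');a=r.camera('wrist')
cv2.imwrite('pics/w6.png',a[:,:,::-1])
for p,z,rd in(([.5603,.0398,.035],.035,30),([.495,-.048,.044],.044,42)):
    u=proj(P,p);(c,rr),e,A=ball(a,*u,rd);print(u,c,rr,e,onz(P,*c,z))
b=r.camera('wrist');print('moved px',np.abs(a.astype(int)-b)[:200].mean())
cv2.imwrite('pics/w6.png',a[:260,:,::-1])
E
```

```text
17.2 [ 0.5638024  -0.083021    0.19049758] 0.07835703722233844 [-0.30179772 -1.24018677  0.18789651]
[398.01122301 131.47649563] (398.5454406738281, 131.68182373046875) 24.988086700439453 ((398.09527587890625, 130.96365356445312), (44.868900299072266, 48.95106887817383), 60.8895149230957) [0.560686   0.04016673 0.035     ]
[279.05324434 109.25617517] (278.5, 108.24647521972656) 35.840911865234375 ((279.31134033203125, 108.10620880126953), (67.02562713623047, 71.04209899902344), 176.47726440429688) [ 0.49403649 -0.04805414  0.044     ]
moved px 2.1965386904761903
```

View pics/w6.png

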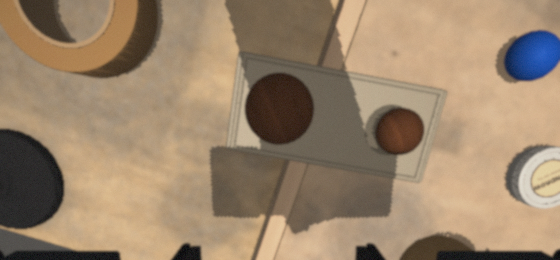

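Both balls sit in their cups, large at (279,108) and small at (398,131). They are 110 mm apart when measured at home heights, and the gripper is clear, so I'll hand the job in.

```bash
python3 -c "
from bench import r
print(r.close_job())"
```

```text
the job is handed in; nothing more can be done
None
```

Both balls are seated in the dimples of their own size, each released within about 1 mm of home, and the job was handed in at about 17 s of the 61 s allowed.

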